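# Fold down the ice pack and shut the cool box

### The job

An order of chocolates is packed in the teal cool box for a summer delivery: push the upright ice-pack leaf at its side down until it lies flat over the sweets, and only then push the open lid over and press it fully shut. Use only fingertips or the outside of the fingers: never take the leaf or the lid between the fingers, do not lift, tip or shove the box about, and leave the packed sweets and everything else on the counter where they are.

Things in the scene. Friction and masses are not known exactly. Their poses are not given: they have to be found in the camera images.
- coolbox: Teal cool box, loose on the counter, about 2.2 kg with lid and contents; 186 (x) x 256 (y) x 104 mm high to the rim, walls 18 mm, inner floor 12 mm up. Origin: centre of its underside, z up. Front (dark catch plate) at its own -x; lid hinged along the +x (back) rim, ice-pack leaf inside the +y (left) wall. Dark side grips stand out 21 mm from the y faces.
- lid_hinge (a point): Midpoint of the lid's hinge axis, on the cool box at [0.098, 0, 0.106] m in the box's frame; the axis runs along the box's y. Mind the room: a dark guard rail crosses the counter's back at x = 0.77 m, 0.48 to 0.51 m above it, so keep wrist and gripper in front of it.
- coolbox_lid (a joint): Lid angle, rad: 0 = fully shut on the rim, grows as it opens; pi/2 = standing straight up, 1.85 = stop, leaning back. The friction hinge is stiff (about 0.45 N m) so the lid stays at any angle and must be pushed all the way, 1 to 3 N at its free edge.
- lid_edge (a point): Middle of the lid's free edge on its outer (top) face, 191 mm from the hinge axis; turns with the lid. Site +x points along the lid to the hinge, +z out of the outer face. The outer face lies 20 mm beyond the hinge axis; a raised panel, 20 to 25 mm in from the edges, adds 2.5 mm. Shut, the face is 126 mm above the counter. A thumb lip 60 mm wide stands out 9 mm past the edge.
- lid_shell: Pale outer shell of the lid, 186 x 256 x 22 mm: outer face and edges. Origin on the lid's hinge axis, moves with the lid.
- lid_liner: White lining plate on the underside of the lid, 144 x 214 x 6 mm, which enters the mouth of the box. Origin on the lid's hinge axis, moves with the lid.
- leaf_hinge (a point): Midpoint of the ice-pack leaf's hinge axis, just inside the left (+y) wall, at [0, 0.102, 0.086] m in the box's frame; the axis runs along the box's x.
- ice_leaf (a joint): Leaf angle, rad: 0 = folded down flat over the packed sweets; grows as it is raised; pi/2 = standing straight up. Stiff friction hinge (about 0.35 N m): it stays at any angle and must be pushed all the way, 1 to 2 N at its free edge.
- leaf_edge (a point): Middle of the leaf's free edge on its outer face (on top when down), 196 mm from its hinge axis; turns with the leaf. Site +y points along the leaf to its hinge, +z out of the outer face, which lies 5 mm beyond the axis. Leaf 136 mm wide along the hinge, 16 mm thick. Down, its outer face is 91 mm above the counter, 13 mm below the rim; 16 mm are free between edge and right wall.
- leaf_carrier: Pale slotted carrier plate of the leaf, 136 x 190 mm: its outer face and edges. Origin on the leaf's hinge axis, moves with the leaf.
- leaf_pack: Blue ice pack, 124 x 176 x 12 mm, fixed to the leaf's inner face (underneath when it lies down). Origin on the leaf's hinge axis, moves with the leaf.
- gift_red: Red ribboned gift box, 74 x 104 x 46 mm, packed loose in the cool box. Origin: centre of its underside.
- gift_black: Black ribboned gift box, 69 x 89 x 57 mm, packed loose in the cool box. Origin: centre of its underside.
- bar_in: Red chocolate bar, 55 x 117 x 9 mm, lying loose in the cool box. Origin: centre of its underside.
- bear_dark: Dark chocolate bear, 57 x 55 x 71 mm, loose bystander.
- bear_milk: Milk chocolate bear, 57 x 55 x 71 mm, loose bystander.
- ribbon: Gold ribbon spool, 60 mm across, 30 mm high, loose bystander.
- stamp: Wooden rubber stamp, 28 x 42 x 67 mm, loose bystander.
- pad: Order pad, 125 x 85 x 8 mm, loose bystander.
Things that resemble listed ones, but are neither listed nor needed, are in the scene too. What is shaped like the bar_in but black or purple is not meant.

How it is judged:
By the outcome, as a careful person would: the job done as asked, in the order asked, and still so for the second after the job is handed in, with the robot touching nothing.
It also fails if it takes over 54 s, if anything falls off the work surface, if the arm or the gripper's body presses on something with over 40 N, if the wrist force passes 120 N, or if a joint passes its speed limit or range.

### The arm

A 6-joint arm with a two-finger parallel gripper is mounted at the origin on a cart in front of the work surface, level with it; the furniture and walls round the work are solid. World frame = base frame: x ahead of the robot, y to its left, z up, the work surface at z = 0. Lengths are in m, angles in rad, forces in N, time in s.
With the tool pointing down it reaches from about 0.3 to 0.825 m from the base axis. Payload 5.4 kg.
Tool frame: the origin (TCP) lies at the very end of the fingers, on their centre line; the grasp point (between the pads) lies 19 mm behind it; z points along the fingers, y is the line along which they close (so a half turn about z gives the same grasp; the last joint's range is limited). The gripper opens to 92 mm and grips with 3 to 60 N. Pads are 20 mm wide; open, the fingers measure 128 mm over their backs; the gripper's body (75 mm by 189 mm) begins 69 mm behind the grasp point.
Start: joints at [-1.394, 0.158, 1.597, -0, 1.386, -0.21], TCP at [0.217, -0.533, 0.215] pointing down, gripper open.
Joint ranges: [-2.91, 2.91], [-0.94, 2.29], [0.18, 2.7], [-1.29, 4.43], [0.17, 2.64], [-3, 3]. Speed limits (rad/s): [2.57, 2.57, 3.14, 3.14, 3.14, 3.14].

### API

Orientations are given as a rotation vector (axis times angle).
In Python, from workcell import bot gives the robot as it stands. Calls block until the motion is done:
- bot.goto(position, orientation): joint-space move of the TCP to a pose.
- bot.line_to(position, rot=None, max_speed=0.15): straight line of the TCP; rot=None keeps the orientation; max_speed is the mean speed in m/s.
- bot.set_joints(angles): joint-space move.
- bot.set_gripper(opening, newtons=None): opening from 0.0 (shut) to 1.0 (fully open); newtons is the grip in N (None keeps the last); returns when the fingers have stopped.
- bot.hold(seconds).
- bot.inverse_kinematics(position, orientation): joint angles nearest the present ones, or None.
- bot.read_camera(name): name is "scene" or "top"; returns a dict with "pixels" (480x640x3 uint8, blue, green, red), "fx", "fy", "cx", "cy" (pixels), "k1" (the pictures are not rectified: a ray, as slopes to the right and down, at radius r is drawn at 1 + k1 r^2 times it, then the intrinsics apply), "R" (3x3) and "t" (3): a world point X has camera coordinates R X + t. Camera axes: x right, y down, z forward; pixel columns grow to the right and rows downward; lengths in m; the calibration is good to about 2 mm. A picture is of the moment at which its call begins. There is no depth.
A pose or a line that the arm cannot do raises bot.MotionError and nothing moves.
- bot.job_done(): hands the job in; it is judged then, once.
Readings, each from a call of its own:
- bot.current_clock(): time.
- bot.current_joints(): joint angles.
- bot.current_joint_vel(): joint speeds.
- bot.current_effort(): joint torques, N m.
- bot.current_ee_pos(): TCP position.
- bot.current_tool_rot(): TCP orientation.
- bot.current_contact_force(): force on the tool from outside, world axes, zero at the start.
- bot.current_ft_torque(): the same for the moment, N m.
- bot.current_opening(): opening from 0.0 (shut) to 1.0 (fully open).
- bot.current_grip_force(): force on a finger pad.
Only numpy, scipy, OpenCV 4.12 (cv2) and the standard library are available. Lean on these libraries where they do the work, as an engineer would, in place of code of your own. Each camera call takes 0.05 s, during which the arm holds its last target. There are 200 camera calls.

## Working session

There is one attempt and no reset: what is moved stays moved. The work goes in short steps, each a Python script; the robot and the scene stay as the last script left them, time stands still between calls to the robot, and variables do not carry over. Pictures are saved under pics/ and viewed, at most 10 in all, crops included, and the job is handed in when it is done.

```bash
mkdir -p pics; ls; python3 - <<'E'
from workcell import bot
import cv2
for n in("scene","top"):
    c=bot.read_camera(n);cv2.imwrite(f"pics/{n}0.png",c["pixels"])
    print(n,c["fx"],c["fy"],c["cx"],c["cy"],c["k1"],c["R"],c["t"])
print(bot.current_clock(),bot.current_tool_rot())
E
```

```text
pics
scene 538.3116241798949 538.3116241798949 316.2354600897387 247.57702271318155 -0.11732364363820556 [[-0.7970926  -0.60345575  0.0220122 ]
 [-0.38034627  0.47341113 -0.79449268]
 [ 0.46902036 -0.6416565  -0.60687465]] [0.36309067 0.28371608 1.14543641]
top 607.1776203630807 607.1776203630807 314.76525584808417 235.00139718141295 -0.0717562934569826 [[ 0.02346674 -0.99967622  0.00983747]
 [-0.99739545 -0.02408225 -0.06798799]
 [ 0.06820289 -0.00821639 -0.99763764]] [-0.03190568  0.48948145  1.61204059]
0.1 [-3.08140855e+00 -6.03553946e-01 -2.72703375e-05]
```

View pics/scene0.png

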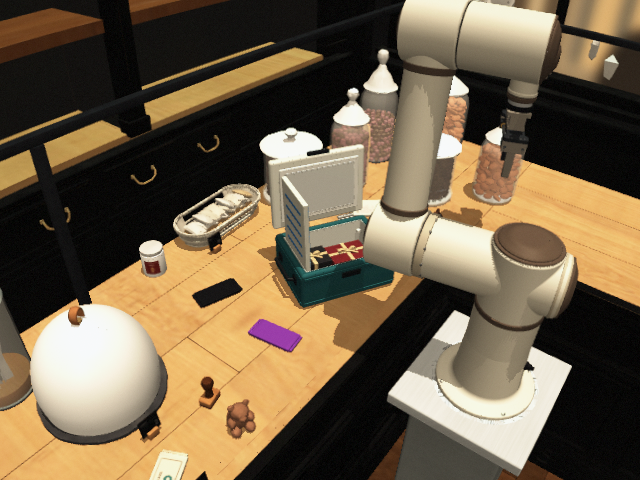

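View pics/top0.png

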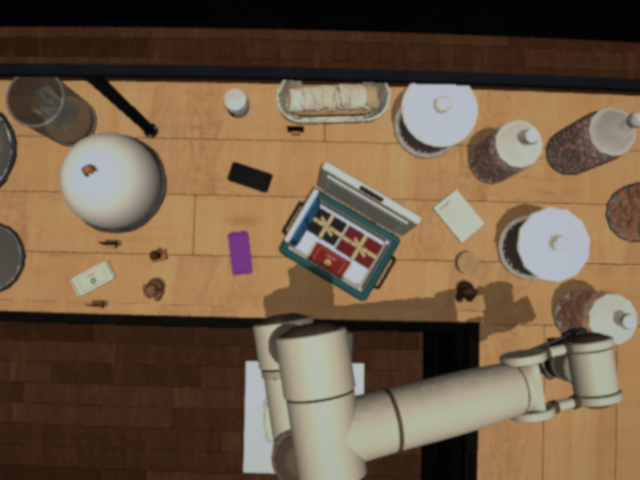

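The scene view shows the box at about (335,260), with the leaf at (297,220) and the lid at (318,185). In the top view the box is at about (340,243), turned clockwise, with the lid at (368,195). Next I'll enlarge both.

```bash
python3 - <<'E'
import cv2
a=cv2.imread("pics/top0.png")[155:305,265:440];cv2.imwrite("pics/tc.png",cv2.resize(a,None,fx=4,fy=4,interpolation=cv2.INTER_CUBIC))
a=cv2.imread("pics/scene0.png")[140:310,260:410];cv2.imwrite("pics/sc.png",cv2.resize(a,None,fx=3.5,fy=3.5,interpolation=cv2.INTER_CUBIC))
E
```

```text
(no output)
```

View pics/tc.png

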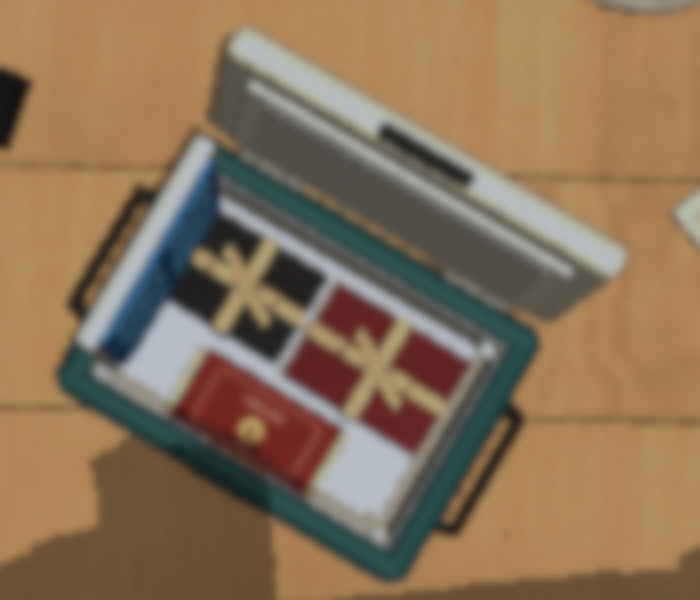

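View pics/sc.png

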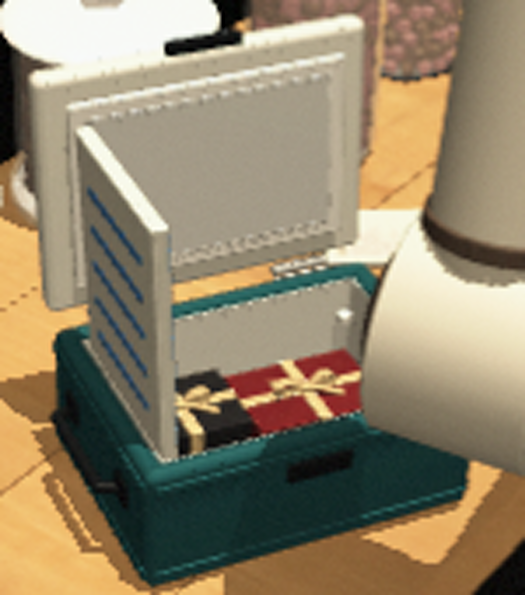

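```bash
cat > m.py <<'E'
import numpy as np, cv2
from scipy.optimize import least_squares
from scipy.spatial.transform import Rotation as Ro
def proj(c,X):
    p=c["R"]@X+c["t"];u=p[:2]/p[2];u=u*(1+c["k1"]*(u@u))
    return np.array([c["fx"]*u[0]+c["cx"],c["fy"]*u[1]+c["cy"]])
def lid(d,h,y,th): return np.array([.098-d*np.cos(th)+h*np.sin(th),y,.106+d*np.sin(th)+h*np.cos(th)])
def leaf(d,h,x,ph): return np.array([x,.102-d*np.cos(ph)+h*np.sin(ph),.086+d*np.sin(ph)+h*np.cos(ph)])
def W(q,X): return Ro.from_euler("z",q[2]).apply(X)+[q[0],q[1],0]
E
python3 - <<'E'
from m import *
from workcell import bot
C={n:bot.read_camera(n) for n in("scene","top")}
off={"top":(4,265,155),"scene":(3.5,260,140)}
B=lambda x,y,z:(lambda q:np.array([x,y,z]))
L=lambda d,h,y:(lambda q:lid(d,h,y,q[3]))
F=lambda d,h,x:(lambda q:leaf(d,h,x,q[4]))
O=[("top",50,385,B(-.093,.128,.104)),("top",405,590,B(-.093,-.128,.104)),("top",545,335,B(.093,-.128,.104)),
("top",235,30,L(.191,.02,.128)),("top",628,250,L(.191,.02,-.128)),("top",612,278,L(.191,-.002,-.128)),
("top",78,342,F(.196,.005,-.068)),("top",195,133,F(.196,.005,.068)),
("scene",33,75,L(.191,-.002,.128)),("scene",358,22,L(.191,-.002,-.128)),("scene",48,305,L(.005,-.002,.128)),("scene",357,240,L(.005,-.002,-.128)),
("scene",152,232,F(.196,.005,-.068)),("scene",80,130,F(.196,.005,.068)),
("scene",135,478,B(-.093,.128,.104)),("scene",55,340,B(.093,.128,.104)),("scene",148,585,B(-.093,.128,0)),("scene",467,500,B(-.093,-.128,0))]
def f(q): return np.concatenate([proj(C[n],W(q,X(q)))-[u/off[n][0]+off[n][1],v/off[n][0]+off[n][2]] for n,u,v,X in O])
r=least_squares(f,[.5,0,-.5,1.7,1.57],loss="soft_l1")
q=r.x;print(q,np.degrees(q[2:]));print(np.round(f(q).reshape(-1,2),1).tolist())
# free height check: each camera's leaf corner & lid corner triangulated
def tri(n,u,v):
    c=C[n];k=cv2.undistortPoints(np.array([[[u/off[n][0]+off[n][1],v/off[n][0]+off[n][2]]]],float),np.array([[c["fx"],0,c["cx"]],[0,c["fy"],c["cy"]],[0,0,1]]),np.array([c["k1"],0,0,0,0.]))[0,0]
    d=c["R"].T@np.r_[k,1];return -c["R"].T@c["t"],d/np.linalg.norm(d)
for nm,a,b in(("leaf front",(78,342),(152,232)),("leaf back",(195,133),(80,130)),("rim FL",(50,385),(135,478))):
    (p,d),(s,e)=tri("top",*a),tri("scene",*b)
    t=np.linalg.lstsq(np.c_[d,-e],s-p,rcond=None)[0];A=p+t[0]*d;Bb=s+t[1]*e;print(nm,(A+Bb)/2,np.linalg.norm(A-Bb))
np.save("q.npy",q)
for X in(leaf(.196,.005,0,q[4]),leaf(.191,.005,0,0),lid(.191,.02,0,q[3]),lid(.191,.02,0,0)):print(W(q,X))
E
```

```text
[ 0.4618472  -0.08302647 -0.50002934  1.64637022  1.61500182] [-28.64957109  94.33006491  92.53278847]
[[0.0, -0.4], [-1.1, -1.0], [0.1, -0.9], [-0.0, -2.1], [0.9, -0.2], [0.2, 1.2], [-0.7, 0.2], [0.4, 0.3], [0.2, 2.2], [2.4, -0.7], [-0.0, 3.3], [0.1, 0.9], [0.6, -0.5], [-1.8, -0.7], [4.1, 0.5], [-1.5, -3.7], [0.2, 2.5], [-0.1, -0.2]]
leaf front [0.4588381  0.0501213  0.27919335] 0.0017059695110408191
leaf back [ 0.57575704 -0.01489158  0.28020428] 0.005379857223826589
rim FL [0.44481998 0.07685958 0.10523933] 0.010432952105675576
[0.5172989  0.01847009 0.28158757]
[ 0.41917604 -0.16113007  0.091     ]
[ 0.57800549 -0.14648846  0.29494478]
[ 0.38023333 -0.0384375   0.126     ]
```

```bash
cat >> m.py <<'E'
q=np.load("q.npy") if __import__("os").path.exists("q.npy") else None
def rot(extra=0): a=q[2]+extra; return np.pi*np.array([np.cos(a/2),np.sin(a/2),0])
def leafpts(d=.165,x=-.03,a=.018):
    P=[]
    for ph in np.radians([100,90,80,70,60,50,40,30,20,10,3]):
        p=leaf(d,.005,x,min(ph,q[4]+.0) if ph>1.6 else ph)+[0,a,0]
        if ph>1.6: p=leaf(d,.005,x,np.pi/2)+[0,a+.035,0]
        P.append(W(q,p))
    return P
def lidpts(d=.165,y=0.,a=.010):
    P=[W(q,lid(d,.0225,y,np.pi/2)+[a+.05,0,0])]
    for th in np.radians([92,80,70,60,50,40,30,20,10,4]): P.append(W(q,lid(d,.0225,y,th)+[a,0,0]))
    return P
E
python3 - <<'E'
from m import *
from workcell import bot
for nm,P in(("leaf",leafpts()),("lid",lidpts())):
    P=[P[0]+[0,0,.15]]+P
    for e in(0,np.pi):
        js=[bot.inverse_kinematics(p,rot(e)) for p in P]
        print(nm,e,[None if j is None else np.round(j,2).tolist() for j in js[::3]],sum(j is None for j in js))
    print(np.round(P,3).tolist())
E
```

```text
leaf 0 [[-0.09, -0.04, 1.45, 0.0, 1.74, 1.98], [-0.22, -0.11, 1.8, 0.0, 1.45, 1.85], [-0.39, -0.19, 1.94, 0.0, 1.39, 1.68], [-0.51, -0.17, 2.06, 0.0, 1.25, 1.56]] 0
leaf 3.141592653589793 [[-0.09, -0.04, 1.45, 0.0, 1.74, -1.17], [-0.22, -0.11, 1.8, 0.0, 1.45, -1.29], [-0.39, -0.19, 1.94, -0.0, 1.39, -1.46], [-0.51, -0.17, 2.06, -0.0, 1.25, -1.58]] 0
[[0.512, 0.072, 0.401], [0.512, 0.072, 0.251], [0.495, 0.041, 0.251], [0.482, 0.016, 0.249], [0.468, -0.009, 0.243], [0.456, -0.032, 0.231], [0.444, -0.053, 0.216], [0.434, -0.071, 0.196], [0.426, -0.087, 0.173], [0.42, -0.098, 0.147], [0.416, -0.105, 0.12], [0.414, -0.108, 0.1]]
lid 0 [[-0.45, 0.31, 1.02, 0.0, 1.81, 1.62], [-0.45, 0.1, 1.54, 0.0, 1.49, 1.62], [-0.44, -0.09, 1.79, 0.0, 1.44, 1.63], [-0.43, -0.2, 2.01, 0.0, 1.33, 1.64]] 0
lid 3.141592653589793 [[-0.45, 0.31, 1.02, -0.0, 1.81, -1.53], [-0.45, 0.1, 1.54, -0.0, 1.49, -1.52], [-0.44, -0.09, 1.79, -0.0, 1.44, -1.51], [-0.43, -0.2, 2.01, -0.0, 1.33, -1.5]] 0
[[0.62, -0.17, 0.421], [0.62, -0.17, 0.271], [0.581, -0.148, 0.27], [0.551, -0.132, 0.272], [0.526, -0.118, 0.269], [0.501, -0.105, 0.26], [0.479, -0.092, 0.247], [0.458, -0.081, 0.229], [0.441, -0.072, 0.208], [0.427, -0.064, 0.184], [0.417, -0.059, 0.157], [0.414, -0.057, 0.14]]
```

```bash
python3 - <<'E'
from m import *
from workcell import bot
P=leafpts();R=rot(np.pi)
bot.set_gripper(0.0)
p=bot.current_ee_pos();bot.line_to([p[0],p[1],.42],max_speed=.25)
bot.goto(P[0]+[0,0,.17],R)
bot.line_to(P[0],max_speed=.15)
f0=np.array(bot.current_contact_force());print(bot.current_clock(),f0,bot.current_ee_pos()-P[0])
for a in P[1:]:
    bot.line_to(a,max_speed=.12);print(np.round(bot.current_contact_force()-f0,1),end=" ")
c=bot.read_camera("top");cv2.imwrite("pics/t1.png",c["pixels"])
s=bot.read_camera("scene");cv2.imwrite("pics/s1.png",s["pixels"])
m=np.hstack([cv2.resize(i[150:310,255:440],(400,346)) for i in(c["pixels"],s["pixels"])]);cv2.imwrite("pics/m1.png",m)
print(bot.current_clock(),bot.current_ee_pos())
E
```

```text
6.2 [-0.37956327 -0.17966391  0.76675925] [ 6.46924355e-04 -5.55083372e-05  1.13268412e-03]
[ 1.4 -0.1 -0.5] [ 0.4  0.8 -0.4] [ 0.5 -0.2 -0. ] [-0.1  0.5 -0.9] [ 0.  -0.4 -0. ] [ 0.7  0.8 -0.9] [ 1.2  0.6 -0.8] [ 1.3  0.5 -1.7] [ 0.2 -1.  -0.9] [ 0.6  0.1 -1.4] 10.1917 [ 0.41472907 -0.10783373  0.10048991]
```

View pics/m1.png

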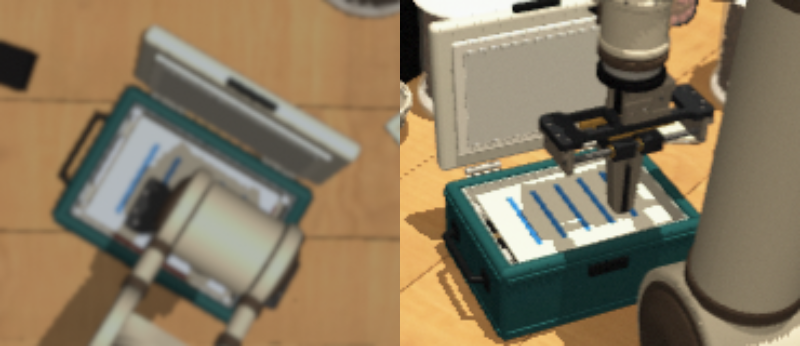

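The leaf is nearly down, with the fingertip on it at about (622,205) in the scene half. Now I'll press it flat, retreat and look.

```bash
cat >> m.py <<'E'
def press(bot,z0,zmin,lim,step=.002):
    f0=np.array(bot.current_contact_force());z=z0;p=bot.current_ee_pos()
    while z>zmin:
        z-=step;bot.line_to([p[0],p[1],z],max_speed=.04);f=np.mean([bot.current_contact_force() for _ in range(3)],0)-f0
        print(round(z,4),round(bot.current_ee_pos()[2],4),np.round(f,1))
        if f[2]>lim: break
    bot.hold(.3)
E
python3 - <<'E'
from m import *
from workcell import bot
press(bot,.1005,.082,9)
p=bot.current_ee_pos();bot.line_to([p[0],p[1],.25],max_speed=.2);bot.line_to([p[0],p[1],.42],max_speed=.3)
P=lidpts();bot.goto(P[0]+[.01,0,.16],rot(np.pi))
c=bot.read_camera("top");s=bot.read_camera("scene")
m=np.hstack([cv2.resize(i[150:310,255:440],(400,346)) for i in(c["pixels"],s["pixels"])]);cv2.imwrite("pics/m2.png",m)
print(bot.current_clock(),bot.current_ee_pos(),bot.current_contact_force())
E
```

```text
0.0985 0.0988 [ 0.4 -0.9  0.8]
0.0965 0.0964 [-0.2 -1.   0.7]
0.0945 0.0943 [ 0.8 -0.9  1.8]
0.0925 0.0923 [ 0.3 -0.6  0.7]
0.0905 0.0912 [-1.8  0.9  7.4]
0.0885 0.091 [-8.   4.1 23.7]
14.6667 [ 0.62936735 -0.16930657  0.43201216] [-0.35760939  0.12526328 -0.0576264 ]
```

View pics/m2.png

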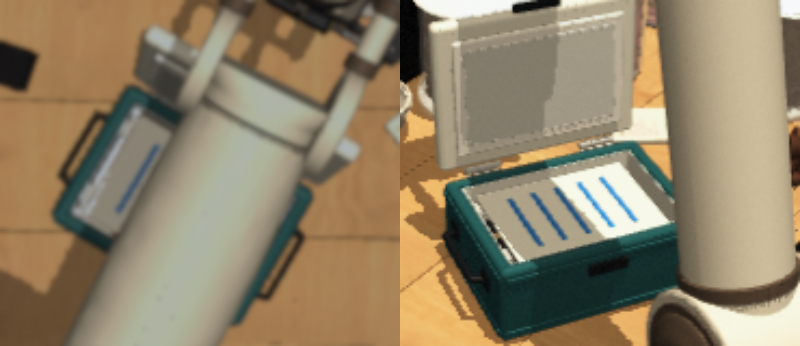

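The leaf lies flat: the fingertip stopped at z = 0.091, as specified. The lid still stands and the box hasn't visibly moved. On to the lid.

```bash
python3 - <<'E'
from m import *
from workcell import bot
P=lidpts()
bot.line_to(P[0]+[.01,0,0],max_speed=.15)
f0=np.array(bot.current_contact_force());print(f0,bot.current_ee_pos()-P[0])
for a in P[1:]:
    bot.line_to(a,max_speed=.12);print(np.round(bot.current_contact_force()-f0,1),end=" ")
press(bot,P[-1][2],.118,12,.0015)
p=bot.current_ee_pos();bot.line_to([p[0],p[1],.25],max_speed=.2);bot.line_to([p[0]-.05,p[1]-.2,.4],max_speed=.3)
c=bot.read_camera("top");s=bot.read_camera("scene")
m=np.hstack([cv2.resize(i[150:310,255:440],(400,346)) for i in(c["pixels"],s["pixels"])]);cv2.imwrite("pics/m3.png",m)
print(bot.current_clock(),bot.current_ee_pos())
E
```

```text
[0.48635642 0.16245231 0.94295039] [ 0.01055786 -0.00026509  0.00150896]
[-0.2 -0.1 -1.9] [-0.  -0.1 -1.3] [-0.3 -0.5 -0.7] [ 0.1  0.2 -0.7] [-1.   0.  -0.9] [-0.4 -0.8 -0.8] [-0.5  0.2 -0.8] [-0.1 -0.2 -1. ] [ 0.6 -0.4 -0.1] [-0.8 -0.8 -0.7] 0.1385 0.1389 [-0.3  0.6 -1. ]
0.137 0.1371 [0.6 0.9 0.6]
0.1355 0.1354 [0.4 0.7 0.3]
0.134 0.1337 [ 0.4  0.8 -0.8]
0.1325 0.1323 [0.2 0.1 0.9]
0.131 0.1308 [-0.   0.3  0.1]
0.1295 0.1293 [ 0.1  1.  -0.1]
0.128 0.1287 [-2.9  1.5  6.7]
0.1265 0.1286 [-6.9  3.1 16.7]
24.3667 [ 0.36370279 -0.255354    0.39870906]
```

View pics/m3.png

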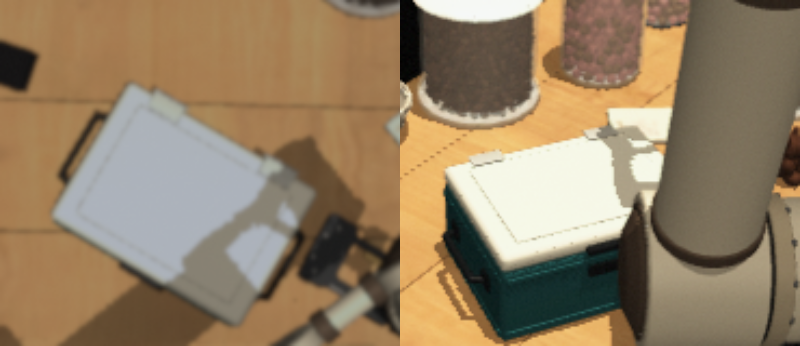

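The lid is flat on the rim: the press stopped at 0.1286 m, against 0.1285 m expected. The box is where it was and the robot is clear of it.

```bash
python3 -c "
from workcell import bot
bot.hold(.3);print(bot.job_done())"
```

```text
the job is handed in; nothing more can be done
None
```

I handed the job in at about 25 s: the ice-pack leaf was pushed flat first, then the lid was closed and pressed fully shut, using closed fingertips only, and the box shows no visible movement in the pictures.

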